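# Lay the slide case flat and shut the storage tray

## Task

The slide case with the orange label is standing on end in the blue storage tray, so the tray's clear lid cannot shut. Push the case over with the fingertips so that it lies flat on the tray floor with its orange label facing up, then push the lid over and down until it is fully shut. Only push, and lightly: do not pinch or lift anything, and leave all the other things on the bench as they are.

Things in the scene. Friction and masses are not known exactly. Their poses are not given: they have to be found in the camera images.
- tray: Blue open storage tray, fixed to the bench: 170 (its x) x 120 (y) x 50 mm high outside, walls and floor 5 mm. Origin: centre of its underside, on the bench. Its x points along its length, away from the robot give or take the yaw; z up. The case stands near its near (-x) end, with room to lie down towards +x. The lid is hinged along its +y rim.
- case: Slide case: loose grey box, about 0.2 kg, 32 (its x) x 80 (y) x 95 mm (z), orange label on its broad -x face, folded over its top. Starts on end on the tray floor, top 100 mm above the bench, label to the tray's near end. Origin: centre of the end it stands on; z to its other end. Pushed near the top towards its +x it tips, and past 19 degrees falls flat; label up, its x points straight down.
- case_foot (a point): Middle of the case's lower far edge, the edge it tips over: at (16, 0, 0) mm in the case's frame. It stays on the tray floor (5 mm above the bench) while the case is tipped and when it lies label up.
- lid (a joint): Angle of the tray's lid, rad: 0 = shut, level on the rim; 1.57 upright; it starts leaning out over the tray's +y side (stop at 2.1). Clear plate with blue borders, 170 (tray x) x 120 x 5 mm; a yellow tab 36 mm wide sticks out 16 mm at the middle of its free edge. Stiff hinge: it stays where it is left and must be pushed all the way down, 1 to 3 N at the free edge.
- lid_hinge (a point): Middle of the lid's hinge line, on top of the tray's +y wall: (0, 60, 50) mm in the tray's frame; the line runs along the tray's x. At angle a the free edge is 120 mm (the tab's tip 136 mm) from it, -cos(a) along the tray's y and sin(a) up; the outer face (on top when shut) is 5 mm off the hinge plane.
- lid_edge (a point): Middle of the lid's free edge on its outer face, at the root of the yellow tab.
- other_case: Second slide case, the same size but with a green label, standing on end on the bench on the tray's -y side. Leave it. Origin: centre of its underside.
- dish: Open clear round dish with a red-brown disc in it, 90 mm across, 16 mm high, beyond the tray's far end. Leave it. Origin: centre of its underside.
- jar: Green glass jar with a white lid, 56 mm across, 85 mm high, beyond the tray's far end. Leave it. Origin: centre of its underside.
- bottle: Amber bottle with a black cap, 44 mm across, 100 mm high, on the tray's +y side. Leave it. Origin: centre of its underside.
- beaker: Glass beaker, 68 mm across, 85 mm high, at the right of the bench. Leave it. Origin: centre of its underside.
- spatula: Spatula 180 mm long lying on the bench at the left. Leave it. Origin: under its middle.
Mind the look-alikes: they are no part of the job. What is shaped like the tray but red is not meant. What is shaped like the case but yellow is not meant.

How it is judged:
By the outcome, as a careful person would: the job done as asked, in the order asked, and still so for the second after the job is handed in, with the robot touching nothing.
It also fails if it takes over 48 s, if anything falls off the work surface, if the arm or the gripper's body presses on something with over 40 N, if the wrist force passes 120 N, or if a joint passes its speed limit or range.

## Robot

A 6-joint arm with a two-finger parallel gripper is mounted at the origin on the work surface. World frame = base frame: x ahead of the robot, y to its left, z up, the work surface at z = 0. Lengths are in m, angles in rad, forces in N, time in s.
With the tool pointing down it reaches from about 0.375 to 0.9 m from the base axis. Payload 3.1 kg.
Tool frame: the origin (TCP) lies on the mounting face of the last link; the fingertips stand 182 mm ahead of it and the grasp point (between the pads) lies 164 mm ahead of it; z points along the fingers, y is the direction in which the jaws open and shut (so a half turn about z gives the same grasp; the last joint's range is limited). The gripper opens to 87 mm and grips with 3 to 60 N. Pads are 19 mm wide; open, the fingers measure 117 mm over their backs; the gripper's body (75 mm by 190 mm) begins 51 mm behind the grasp point.
Start: joints at [-1.403, 0.527, 1.433, -0, 1.181, -0.178], TCP at [0.212, -0.588, 0.405] pointing down, gripper open.
Joint ranges: [-3.08, 3.08], [-0.75, 2.2], [0.22, 2.44], [-1.43, 4.57], [0, 2.65], [-2.85, 2.85]. Speed limits (rad/s): [2.79, 2.79, 3.14, 3.14, 3.14, 3.14].

## Interface

Orientations are given as a unit quaternion [x, y, z, w].
In Python, from rig import robot, camera, camera_model gives the robot as it stands.
- The arm moves only by the tool drive_tool, never from a script. Its argument "plan" is a list that holds one entry, the list of rows, each a list of 6 numbers: the shift along the world's x, y, z in units of 2.5 cm (1.0 is 2.5 cm), then the turn, a rotation vector about the world's x, y, z in units of 6 degrees (1.0 is 6 degrees). A call has 1 to 8 rows; each row shifts and turns the commanded pose from where the row before left it; what a row does not reach is not made up. A row lasts 1/8 s, in which the tool goes at most 62.5 mm and 10.7 degrees, less where a joint would pass 70% of its speed; a pose out of reach is approached as far as the arm can. A call with a number of a shift or a turn outside -1 to 1 is refused whole. A call with a gripper value outside its range is refused whole. "grip" is the closure, from 0 (fully open) to 1 (shut), set as the call begins (left out, the last holds). The fingers move at their own pace and stop on an object; "force" is the grip in N (left out, the last holds). Time passes only in rows, so rows that do not move let the fingers close. It gives the time, the measured TCP pose, the force and the opening at its end, in the units of the state.
- robot.get_obs(): the state, without advancing time (a new reading comes with each control period).
- camera(name): name is "scene" or "top" or "wrist"; returns the picture (384x512x3 uint8, red, green, blue); there is no depth.
- camera_model(name): a dict with "K" (3x3 intrinsics, pixels), "world_to_cam" (4x4, takes a point from world to camera coordinates); the wrist camera has in their place "tool_from_camera" (4x4, takes a point from camera to tool coordinates, whose origin is the TCP and whose axes are the flange's). Camera axes: x right, y up, looking along -z (the intrinsics and any distortion apply to the point x, -y, -z); pixel columns grow to the right and rows downward; lengths in m; the calibration is good to about 2 mm. A picture is of the moment at which its call begins: read the wrist's pose just before it. camera_model takes no time and is no camera call.
- robot.hand_in(): hands the job in, once; it reports no verdict.
The state is a dict: "time": time; "q": joint angles; "joint_velocities": joint speeds; "joint_torque": joint torques, N m; "position": TCP position; "tool_rot": TCP orientation; "ft_force": force on the tool from outside, world axes, zero at the start; "moment": the same for the moment, N m; "grip_width": finger opening in m.
Only numpy, scipy, OpenCV 4.12 (cv2) and the standard library are available. Lean on these libraries where they do the work, as an engineer would, in place of code of your own. Each camera call takes 0.05 s, during which the arm holds its last target.

## Working session

There is one attempt and no reset: what is moved stays moved. The work goes in short steps, Python scripts to look and compute and a tool call to move; the robot and the scene stay as the last step left them, time stands still between calls to the robot, and variables do not carry over. Pictures are saved under pics/ and viewed, and the job is handed in when it is done.

Besides the shell and the picture viewer there is one more tool, called after "Call:" as name(argument=value, ...) on one line, values as JSON. drive_tool: Moves the arm, as the interface text tells. Shifts and turns lie within -1 to 1; 1 stands for 2.5 cm of shift or 6 degrees of turn. Its arguments: {"type":"object","properties":{"plan":{"type":"array","items":{"type":"array","items":{"type":"array","items":{"type":"number","minimum":-1,"maximum":1}}}},"grip":{"type":"number"},"force":{"type":"number"}},"required":["plan"]}

```bash
ls; mkdir -p pics; python3 - <<'E'
from rig import robot,camera,camera_model
import cv2,numpy as np
for n in("scene","top"):
    cv2.imwrite(f"pics/{n}0.png",camera(n)[:,:,::-1]); m=camera_model(n); print(n,m)
print(camera_model("wrist")); o=robot.get_obs(); print(o)
E
```

```text
pics
scene {'K': array([[487.14832131,   0.        , 251.37331339],
       [  0.        , 487.14832131, 191.84661071],
       [  0.        ,   0.        ,   1.        ]]), 'world_to_cam': array([[-0.67223314,  0.74029401,  0.00820845,  0.40214349],
       [-0.52413781, -0.48372173,  0.70092285,  0.22178415],
       [ 0.5228596 ,  0.46688121,  0.71318986, -2.01609375],
       [ 0.        ,  0.        ,  0.        ,  1.        ]])}
top {'K': array([[406.42851125,   0.        , 258.04467868],
       [  0.        , 406.42851125, 193.60933119],
       [  0.        ,   0.        ,   1.        ]]), 'world_to_cam': array([[-0.02008055, -0.99972948,  0.01173638, -0.01571736],
       [ 0.99087087, -0.01833466,  0.1335618 , -0.59320665],
       [-0.13331049,  0.01431123,  0.99097099, -1.41893781],
       [ 0.        ,  0.        ,  0.        ,  1.        ]])}
{'K': array([[313.2053538 ,   0.        , 254.23187688],
       [  0.        , 313.2053538 , 187.0656285 ],
       [  0.        ,   0.        ,   1.        ]]), 'tool_from_camera': array([[-4.70064960e-04,  9.52605482e-01,  3.04208110e-01,
[... 291 characters left out ...]
: 0.1, 'q': array([-1.40248627e+00,  5.28385515e-01,  1.43375906e+00, -9.92088121e-06,
        1.18139018e+00, -1.78501092e-01]), 'joint_velocities': array([-7.54379028e-04, -1.75002468e-03, -3.62023862e-03, -9.81851842e-06,
        1.35556858e-03, -1.91005115e-03]), 'joint_torque': array([-7.50675281e-04, -4.40984559e+01, -1.77150965e+01,  6.34814962e-02,
        5.33353805e-02, -3.64891775e-05]), 'position': array([ 0.21241263, -0.58747764,  0.40386638]), 'tool_rot': array([ 9.85002099e-01,  1.72539622e-01,  3.60800604e-07, -9.71061737e-04]), 'ft_force': array([1.05593182, 0.0713235 , 0.59045415]), 'moment': array([-0.06517695, -0.00379671, -0.01075203]), 'grip_width': 0.08694891964006671}
```

View pics/scene0.png

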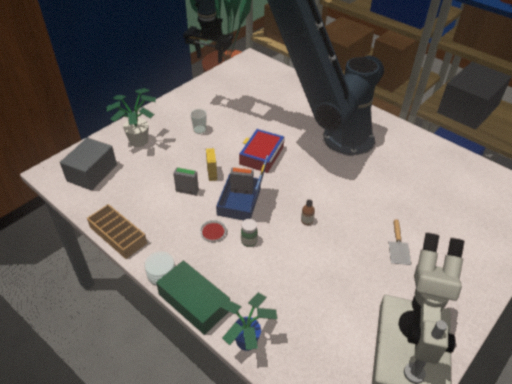

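View pics/top0.png

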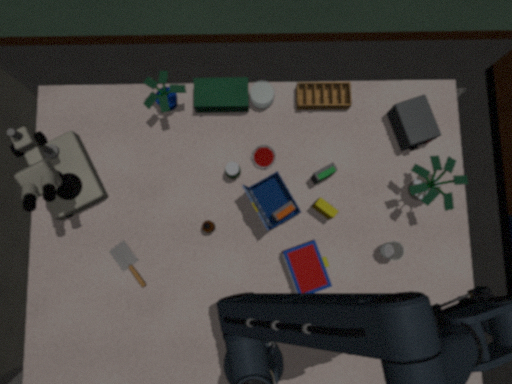

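Candidates for the case: the orange label in the blue tray (top 285,212; scene 243,178), the yellow look-alike (top 325,208) and the green-label case (top 324,173). Candidates for the tray: blue (top 272,200) and red (top 306,268). By the description I choose the orange-labelled case in the blue tray. I'll check that with close crops.

```bash
python3 - <<'E'
import cv2,numpy as np
a=cv2.imread("pics/top0.png")[160:240,225:345]; b=cv2.imread("pics/scene0.png")[140:230,190:310]
cv2.imwrite("pics/ctop0.png",cv2.resize(a,None,fx=6.5,fy=6.5,interpolation=cv2.INTER_CUBIC))
cv2.imwrite("pics/cscene0.png",cv2.resize(b,None,fx=6.5,fy=6.5,interpolation=cv2.INTER_CUBIC))
E
```

```text
(no output)
```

View pics/ctop0.png

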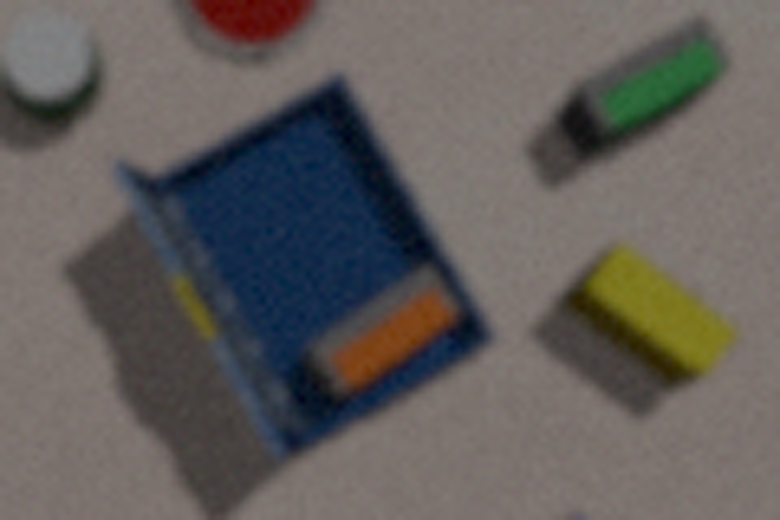

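View pics/cscene0.png

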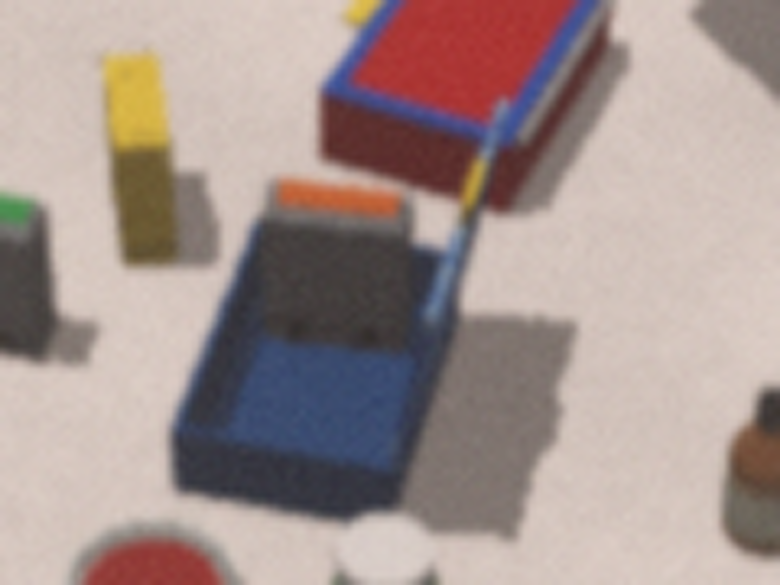

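```bash
cat > h.py <<'E'
import numpy as np
from rig import robot,camera,camera_model
def back(n,uv,z):
    m=camera_model(n);K=m["K"];W=m["world_to_cam"];R=W[:3,:3];c=-R.T@W[:3,3]
    d=R.T@np.array([(uv[0]-K[0,2])/K[0,0],-(uv[1]-K[1,2])/K[1,1],-1]); return c+d*(z-c[2])/d[2]
def proj(n,p):
    m=camera_model(n);K=m["K"];W=m["world_to_cam"];q=W[:3,:3]@p+W[:3,3]
    return np.array([K[0,0]*q[0]/-q[2]+K[0,2],K[1,1]*-q[1]/-q[2]+K[1,2]])
E
cat > fit.py <<'E'
from h import *
from scipy.optimize import least_squares
T=lambda a,b:(225+a/6.5-.4,160+b/6.5-.4)
S=lambda a,b:(190+a/6.5-.4,140+b/6.5-.4)
def Rz(t):return np.array([[np.cos(t),-np.sin(t),0],[np.sin(t),np.cos(t),0],[0,0,1]])
tray=[("top",T(342,80),(.085,-.06,.05)),("top",T(492,338),(-.085,-.06,.05)),("top",T(285,455),(-.085,.06,.05)),
("scene",S(175,435),(.085,-.06,.05)),("scene",S(178,487),(.085,-.06,0)),("scene",S(395,517),(.085,.06,0))]
case=[("top",T(460,312),(-.016,-.04,.095)),("top",T(342,403),(-.016,.04,.095)),("top",T(428,256),(.016,-.04,.095)),("top",T(305,352),(.016,.04,.095)),
("scene",S(264,215),(.016,-.04,.095)),("scene",S(412,225),(.016,.04,.095)),("scene",S(407,350),(.016,.04,0))]
def run(F,z0,g):
    f=lambda v:np.concatenate([proj(n,Rz(v[2])@np.array(p)+[v[0],v[1],z0])-uv for n,uv,p in F])
    r=least_squares(f,g,loss="soft_l1");print(r.x,np.degrees(r.x[2]));print(f(r.x).reshape(-1,2).round(1).tolist());return r.x
print(back("top",tray[0][1],.05),back("top",tray[1][1],.05),back("top",tray[2][1],.05))
t=run(tray,0,[.6,-.05,.5]); c=run(case,.005,[.55,-.08,.5])
Q=lambda p:Rz(t[2])@np.array(p)+[t[0],t[1],0]
print("case in tray",Rz(-t[2])@(np.array([c[0],c[1],0])-[t[0],t[1],0]))
for a in (1.57,1.7,1.8,1.9,2.0,2.1):
    L=lambda x,r,o=0:Q((x,.06-r*np.cos(a)+o*np.sin(a),.05+r*np.sin(a)+o*np.cos(a)))
    print(a,[((proj("scene",p)-[190,140]+.4)*6.5).round().tolist() for p in(L(-.085,.12),L(.085,.12),L(0,.136))],[((proj("top",p)-[225,160]+.4)*6.5).round().tolist() for p in(L(-.085,.12),L(.085,.12),L(0,.136))])
for nm,n,uv,z in[("green top","top",T(655,80),.1),("yel","top",T(655,310),.09),("jar","top",T(50,55),.085),("bottle","top",(208,226),.1)]:print(nm,back(n,uv,z))
E
python3 fit.py
```

```text
[ 0.66880244 -0.09745041  0.05      ] [ 0.52427419 -0.17557798  0.05      ] [ 0.46282837 -0.06108827  0.05      ]
[ 0.56672217 -0.08258728  0.4758216 ] 27.262569444515616
[[-0.1, -0.3], [-0.1, 1.6], [2.0, -0.3], [0.1, -0.9], [0.3, 0.8], [-0.1, 3.0]]
[ 0.52364693 -0.11368036  0.62971386] 36.07994652445498
[[0.6, -0.1], [0.3, 0.0], [-0.2, 1.1], [0.3, 0.4], [-0.0, 0.9], [-0.2, 1.2], [0.3, 0.8]]
case in tray [-0.05253307 -0.00790774  0.        ]
1.57 [[479.0, 93.0], [396.0, 311.0], [440.0, 176.0]] [[308.0, 442.0], [147.0, 145.0], [227.0, 289.0]]
1.7 [[507.0, 100.0], [426.0, 319.0], [473.0, 183.0]] [[281.0, 457.0], [120.0, 159.0], [196.0, 306.0]]
1.8 [[529.0, 107.0], [450.0, 326.0], [498.0, 192.0]] [[260.0, 468.0], [99.0, 171.0], [172.0, 319.0]]
1.9 [[550.0, 116.0], [472.0, 335.0], [523.0, 202.0]] [[239.0, 480.0], [79.0, 183.0], [149.0, 332.0]]
2.0 [[570.0, 126.0], [494.0, 346.0], [547.0, 214.0]] [[220.0, 491.0], [60.0, 194.0], [127.0, 345.0]]
2.1 [[589.0, 137.0], [514.0, 358.0], [569.0, 227.0]] [[201.0, 501.0], [42.0, 206.0], [106.0, 358.0]]
green top [ 0.6563939  -0.26154078  0.1       ]
yel [ 0.53403958 -0.25813181  0.09      ]
jar [0.67871555 0.06191531 0.085     ]
bottle [0.47679525 0.1460064  0.1       ]
```

The crops confirm it: the orange label is on the case top in the blue tray (crop 395,340), and the lid is upright, leaning out, with its tab at crop (190,305). Next I'll close the gripper and go over the tray for a wrist view, with the jaw axis along the tray's x so the gripper body clears the lid.

Call:
drive_tool(plan=[[[0.73,0.98,0,0,0,0.82],[0.73,0.98,0,0,0,0.82],[0.73,0.98,0,0,0,0.82],[0.73,0.98,0,0,0,0.82],[0.73,0.98,0,0,0,0.82],[0.73,0.98,0,0,0,0.82],[0.73,0.98,0,0,0,0.82],[0.73,0.98,0,0,0,0.82]]], grip=1, force=5)

```text
time: 1.1
position: [0.3589, -0.3908, 0.4044]
tool_rot: [0.869, 0.495, 0.0, -0.0]
ft_force: [-1.0, -1.8, -0.3]
grip_width: 0.0152
```

Call:
drive_tool(plan=[[[0.73,0.98,0,0,0,0.82],[0.73,0.98,0,0,0,0.82],[0.73,0.98,0,0,0,0.82],[0.73,0.98,0,0,0,0.82],[0.73,0.98,0,0,0,0.82],[0.73,0.98,0,0,0,0.82],[0.73,0.98,0,0,0,0.82],[0.73,0.98,0,0,0,0.82]]])

```text
time: 2.1
position: [0.5049, -0.1948, 0.4044]
tool_rot: [0.651, 0.759, -0.0, -0.0]
ft_force: [1.3, -0.7, 0.3]
grip_width: 0.0008
```

Call:
drive_tool(plan=[[[0.73,0.98,0,0,0,0.82],[0.73,0.98,0,0,0,0.82],[0.73,0.98,0,0,0,0.82],[0.73,0.98,0,0,0,0.82],[0,0,0,0,0,0],[0,0,0,0,0,0]]])

```text
time: 2.85
position: [0.577, -0.098, 0.4043]
tool_rot: [0.513, 0.858, -0.0, -0.001]
ft_force: [0.9, 0.8, -0.4]
grip_width: 0.0002
```

```bash
python3 - <<'E'
from h import *
import cv2
o=robot.get_obs(); print(o["time"],o["position"],o["tool_rot"],o["ft_force"],o["grip_width"],o["q"])
np.save("w1.npy",np.r_[o["position"],o["tool_rot"]])
i=camera("wrist")[:,:,::-1]; cv2.imwrite("pics/w1.png",i); cv2.imwrite("pics/w1b.png",cv2.resize(i,(800,600),interpolation=cv2.INTER_CUBIC))
E
```

```text
2.85 [ 0.5770262  -0.09795681  0.40432831] [ 5.13229446e-01  8.58251153e-01 -4.04670906e-04 -5.74988617e-04] [ 0.86104096  0.84628932 -0.42364303] 0.00015940228120431407 [-3.58839643e-01  4.74515508e-01  1.53488043e+00 -6.51573713e-04
  1.13347315e+00 -8.51472554e-01]
```

View pics/w1b.png

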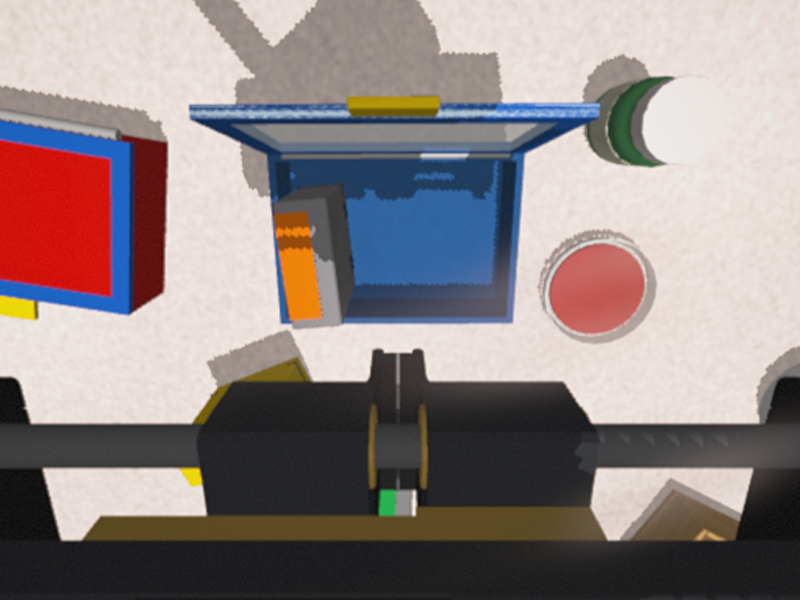

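```bash
python3 - <<'E'
import cv2
i=cv2.imread("pics/w1.png")[55:215,110:395]
cv2.imwrite("pics/w1c.png",cv2.resize(i[60:,55:135],None,fx=5.9,fy=5.9,interpolation=cv2.INTER_CUBIC))
cv2.imwrite("pics/w1d.png",cv2.resize(i,None,fx=2.8,fy=2.8,interpolation=cv2.INTER_CUBIC))
E
```

```text
(no output)
```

View pics/w1c.png

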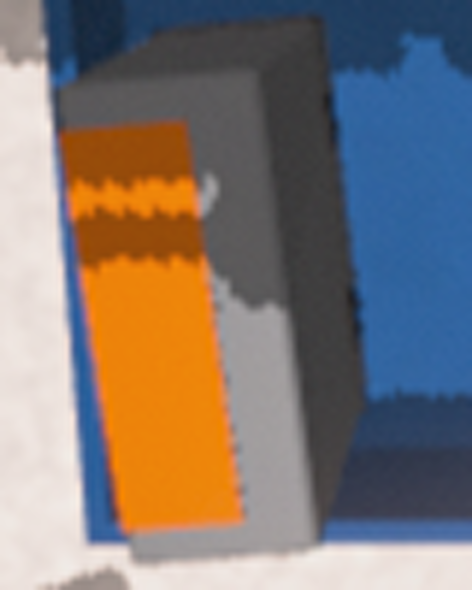

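View pics/w1d.png

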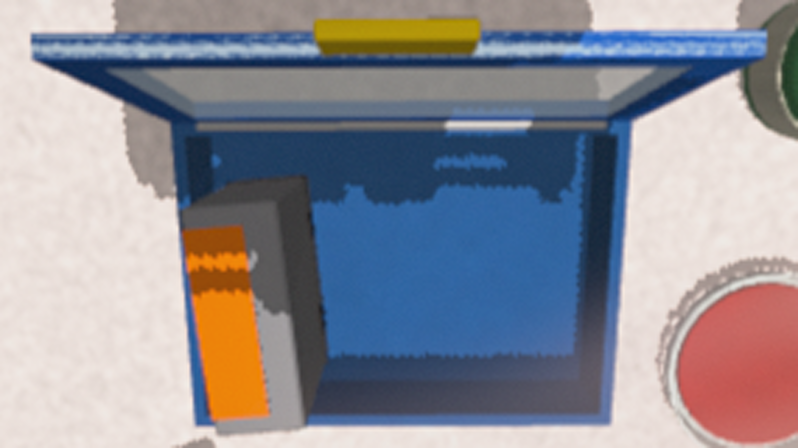

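```bash
cat >> h.py <<'E'
from scipy.spatial.transform import Rotation as Ro
from scipy.optimize import least_squares
def wproj(w,p):
    m=camera_model("wrist");K=m["K"];T=m["tool_from_camera"]
    t=Ro.from_quat(w[3:]).inv().apply(np.array(p)-w[:3]); q=T[:3,:3].T@(t-T[:3,3])
    return np.array([K[0,0]*q[0]/-q[2]+K[0,2],K[1,1]*-q[1]/-q[2]+K[1,2]])
def Rz(t):return np.array([[np.cos(t),-np.sin(t),0],[np.sin(t),np.cos(t),0],[0,0,1]])
def lidp(t,a,x,r,o=0):return Rz(t[2])@np.array((x,.06-r*np.cos(a)+o*np.sin(a),.05+r*np.sin(a)+o*np.cos(a)))+[t[0],t[1],0]
E
python3 - <<'E'
from h import *
w=np.load("w1.npy")
C=lambda a,b:np.array((165+a/5.9-.4,115+b/5.9-.4));D=lambda a,b:np.array((110+a/2.8-.4,55+b/2.8-.4))
tr=[(D(196,424),(-.085,-.06,.05)),(D(610,424),(.085,-.06,.05)),(D(632,120),(.085,.06,.05)),(D(172,124),(-.085,.06,.05))]
ca=[(C(62,90),(-.016,.04,.095)),(C(258,70),(.016,.04,.095)),(C(135,562),(-.016,-.04,.095)),(C(318,545),(.016,-.04,.095)),(C(325,17),(.016,.04,0))]
def run(F,z0,g):
    f=lambda v:np.concatenate([wproj(w,Rz(v[2])@np.array(p)+[v[0],v[1],z0])-uv for uv,p in F])
    r=least_squares(f,g,loss="soft_l1");print(r.x.round(4),np.degrees(r.x[2]).round(1),f(r.x).reshape(-1,2).round(1).tolist());return r.x
t=run(tr,0,[.567,-.083,.49]);c=run(ca,.005,[.52,-.11,.5])
np.save("tray.npy",t);np.save("case.npy",c)
print("case in tray",(Rz(-t[2])@[c[0]-t[0],c[1]-t[1],0]).round(4),np.degrees(c[2]-t[2]))
L=[(D(32,58),-.085,.12,0),(D(765,54),.085,.12,0),(D(32,33),-.085,.12,.005),(D(765,33),.085,.12,.005)]
f=lambda v:np.concatenate([wproj(w,lidp(t,v[0],*q))-uv for uv,*q in L])
r=least_squares(f,[1.75]);print("lid",r.x,f(r.x).reshape(-1,2).round(1).tolist())
x=Rz(c[2])[:,0];y=Rz(c[2])[:,1]
print("case near face mid top",(c[:2]-.016*x[:2]),"dir",x, "tool x dir",Ro.from_quat(w[3:]).as_matrix()[:,0])
print("sp",wproj(w,[0.4,-.1,.05]))
E
```

```text
[ 0.569  -0.0861  0.4974] 28.5 [[-0.4, 1.2], [0.6, 0.6], [0.6, -0.2], [-0.9, -0.8]]
[ 0.525  -0.1145  0.5779] 33.1 [[-1.6, -0.7], [0.5, -0.4], [-0.6, 1.7], [0.9, 2.0], [0.4, -0.8]]
case in tray [-0.0521 -0.004   0.    ] 4.615572839115478
lid [1.72069241] [[-0.5, -0.0], [0.4, -0.0], [-1.0, 0.8], [0.9, -0.6]]
case near face mid top [ 0.51164598 -0.12321425] dir [0.83758924 0.54630053 0.        ] tool x dir [-4.73190409e-01  8.80959993e-01  5.71591236e-04]
sp [100.68399213  89.82761632]
```

Call:
drive_tool(plan=[[[-0.82,-0.4,0,0,0,0],[-0.82,-0.4,0,0,0,0],[-0.82,-0.4,0,0,0,0],[-0.82,-0.4,0,0,0,0],[-0.82,-0.4,0,0,0,0],[0,0,-0.9,0,0,0],[0,0,-0.9,0,0,0],[0,0,-0.9,0,0,0]]])

```text
time: 3.9
position: [0.4742, -0.1487, 0.3369]
tool_rot: [0.514, 0.858, -0.0, 0.0]
ft_force: [1.2, -0.4, -0.8]
grip_width: 0.0005
```

Call:
drive_tool(plan=[[[0,0,-0.93,0,0,0],[0,0,-0.93,0,0,0],[0,0,-0.93,0,0,0],[0,0,0,0,0,0],[0,0,0,0,0,0]]])

```text
time: 4.53
position: [0.4749, -0.1484, 0.2681]
tool_rot: [0.513, 0.858, -0.0, 0.0]
ft_force: [0.5, -0.1, 0.1]
grip_width: 0.0004
```

```bash
python3 - <<'E'
from h import *
import cv2
o=robot.get_obs(); print(o["time"],o["position"],o["ft_force"])
w=np.r_[o["position"],o["tool_rot"]]; np.save("w2.npy",w)
i=camera("wrist")[:,:,::-1]; cv2.imwrite("pics/w2.png",cv2.resize(i,(800,600),interpolation=cv2.INTER_CUBIC))
E
```

```text
4.525 [ 0.47494731 -0.14836726  0.2681399 ] [ 0.45713283 -0.1265244   0.07883736]
```

View pics/w2.png

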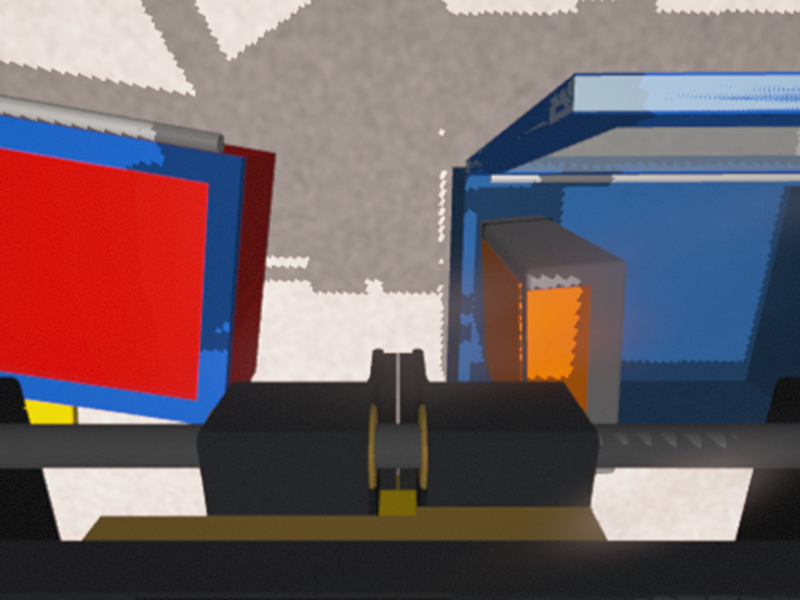

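The fingertips (398,350) stand behind the orange label face (500,310) with a clear gap. Now I'll push gently along the case's x.

Call:
drive_tool(plan=[[[0.33,0.22,0,0,0,0],[0.25,0.16,0,0,0,0],[0.17,0.11,0,0,0,0],[0.17,0.11,0,0,0,0],[0.17,0.11,0,0,0,0],[0.17,0.11,0,0,0,0],[0.17,0.11,0,0,0,0],[0.17,0.11,0,0,0,0]]])

```text
time: 5.58
position: [0.5152, -0.1216, 0.2675]
tool_rot: [0.513, 0.858, 0.0, -0.0]
ft_force: [-0.9, 0.3, 0.0]
grip_width: 0.001
```

```bash
python3 - <<'E'
from h import *
import cv2
o=robot.get_obs(); print(o["time"],o["position"],o["ft_force"])
i=camera("wrist")[:,:,::-1]; cv2.imwrite("pics/w3.png",cv2.resize(i,(800,600),interpolation=cv2.INTER_CUBIC))
E
```

```text
5.575 [ 0.51521415 -0.12162376  0.26747162] [-0.86338442  0.29978427  0.0430851 ]
```

View pics/w3.png

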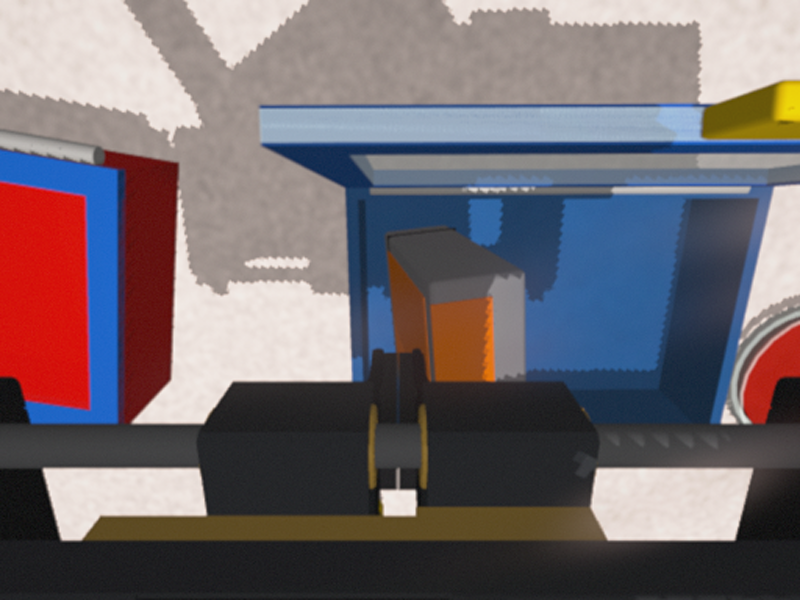

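Call:
drive_tool(plan=[[[0.17,0.11,0,0,0,0],[0.17,0.11,0,0,0,0],[0.17,0.11,0,0,0,0],[0.17,0.11,0,0,0,0]]])

```text
time: 6.12
position: [0.5323, -0.1106, 0.2675]
tool_rot: [0.513, 0.858, 0.0, 0.0]
ft_force: [-0.6, -0.6, -0.1]
grip_width: 0.0005
```

```bash
python3 - <<'E'
from h import *
import cv2
o=robot.get_obs(); print(o["time"],o["position"],o["ft_force"])
i=camera("wrist")[:,:,::-1]; cv2.imwrite("pics/w4.png",cv2.resize(i,(800,600),interpolation=cv2.INTER_CUBIC))
E
```

```text
6.125 [ 0.53225994 -0.11055551  0.26747784] [-0.627746   -0.56454925 -0.12060932]
```

View pics/w4.png

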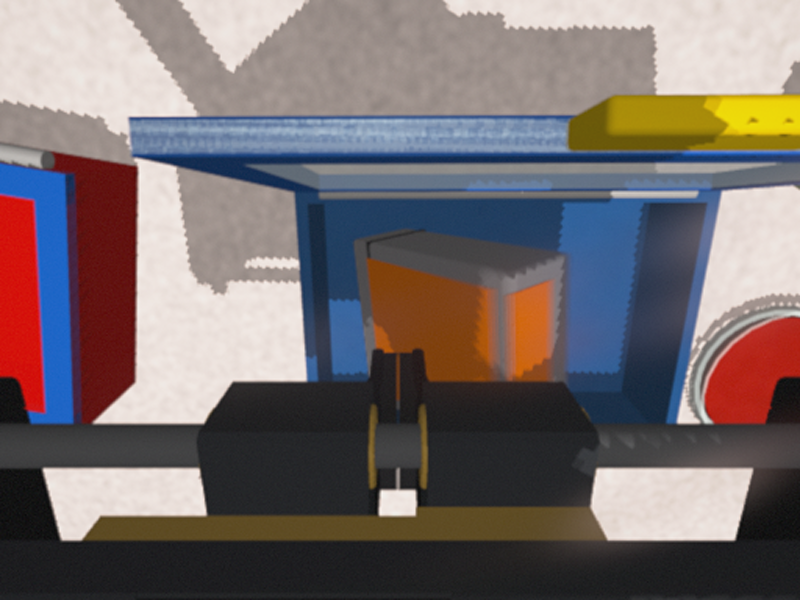

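The case is tipping: its label face now shows at (440,310). I'll hold briefly to see whether it is falling by itself.

Call:
drive_tool(plan=[[[0.08,0.05,0,0,0,0],[0,0,0,0,0,0],[0,0,0,0,0,0],[0,0,0,0,0,0]]])

```text
time: 6.68
position: [0.5339, -0.1096, 0.2675]
tool_rot: [0.513, 0.858, -0.0, -0.0]
ft_force: [-0.3, -0.4, -0.0]
grip_width: 0.0004
```

```bash
python3 - <<'E'
from h import *
import cv2
o=robot.get_obs(); print(o["time"],o["position"],o["ft_force"])
i=camera("wrist")[:,:,::-1]; cv2.imwrite("pics/w5.png",cv2.resize(i,(800,600),interpolation=cv2.INTER_CUBIC))
E
```

```text
6.675 [ 0.5338572  -0.10957833  0.26749407] [-0.29742697 -0.44227048 -0.04287844]
```

View pics/w5.png

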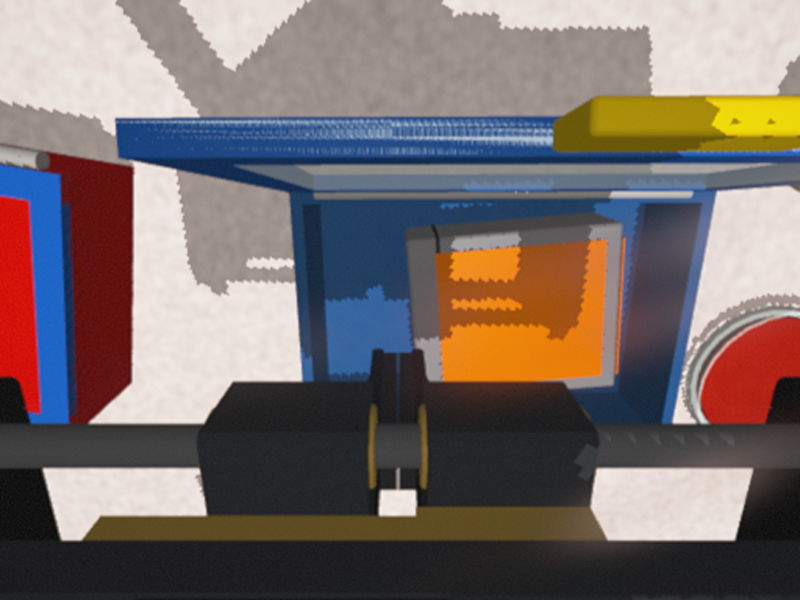

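The case lies flat with the label up (525,310), and the tip is free of it. I'll rise, cross over to the lid's outer (+y) side and look.

Call:
drive_tool(plan=[[[0,0,0.9,0,0,0],[0,0,0.9,0,0,0],[0,0,0.9,0,0,0],[0,0,0.9,0,0,0],[0,0,0.9,0,0,0],[0,0,0.9,0,0,0],[0,0,0,0,0,0]]])

```text
time: 7.6
position: [0.5343, -0.1097, 0.4041]
tool_rot: [0.513, 0.858, 0.0, 0.002]
ft_force: [0.2, -0.5, 0.7]
grip_width: 0.0003
```

Call:
drive_tool(plan=[[[-0.18,0.92,0,0,0,0],[-0.18,0.92,0,0,0,0],[-0.18,0.92,0,0,0,0],[-0.18,0.92,0,0,0,0],[-0.18,0.92,0,0,0,0],[-0.18,0.92,0,0,0,0],[0,0,0,0,0,0],[0,0,0,0,0,0]]])

```text
time: 8.6
position: [0.5067, 0.0288, 0.4018]
tool_rot: [0.513, 0.859, -0.0, -0.001]
ft_force: [0.3, -0.4, 1.8]
grip_width: 0.0005
```

```bash
python3 - <<'E'
from h import *
import cv2
o=robot.get_obs(); print(o["time"],o["position"],o["ft_force"])
t=np.load("tray.npy");p=o["position"];print("in tray",Rz(-t[2])@(p-[t[0],t[1],0]))
i=camera("wrist")[:,:,::-1]; cv2.imwrite("pics/w6.png",cv2.resize(i,(800,600),interpolation=cv2.INTER_CUBIC))
E
```

```text
8.6 [0.50669103 0.02876297 0.40184559] [ 0.25414284 -0.4460378   1.76551547]
in tray [9.67683846e-05 1.30672966e-01 4.01845591e-01]
```

View pics/w6.png

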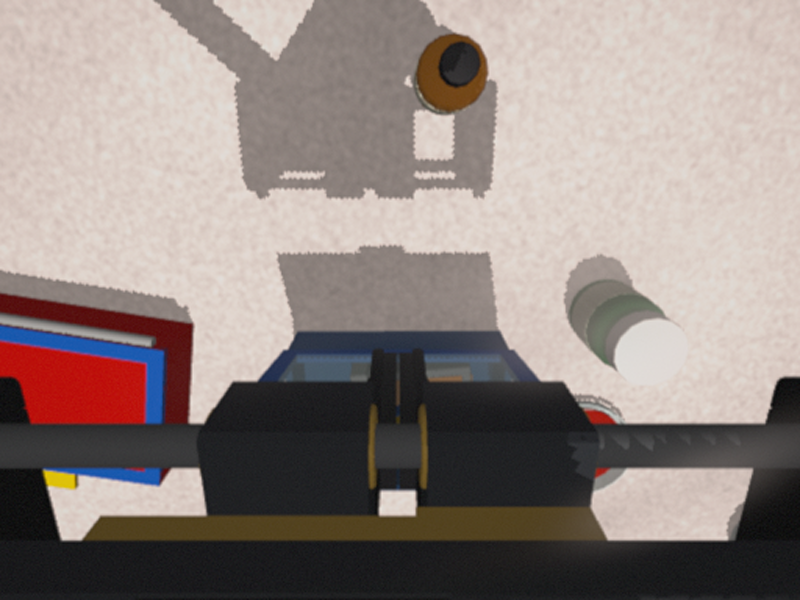

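Call:
drive_tool(plan=[[[0,0,-0.7,0,0,0],[0,0,-0.7,0,0,0],[0,0,-0.7,0,0,0],[0,0,-0.7,0,0,0],[0,0,0,0,0,0]]])

```text
time: 9.28
position: [0.5067, 0.0278, 0.3313]
tool_rot: [0.514, 0.858, -0.001, -0.002]
ft_force: [-0.5, -0.3, 0.4]
grip_width: 0.0006
```

```bash
python3 - <<'E'
from h import *
o=robot.get_obs(); t=np.load("tray.npy");p=o["position"];print(o["time"],p,o["ft_force"],"in tray",Rz(-t[2])@(p-[t[0],t[1],0]))
r=.105;prev=p
for a in [1.65]+list(np.arange(1.55,-.01,-.11)):
    y=.06-r*np.cos(a)+.005*np.sin(a)+.010; z=.05+r*np.sin(a)+.005*np.cos(a)
    if a>1.5: z=.152
    q=Rz(t[2])@[0,y,0]+[t[0],t[1],z+.182]; print(round(a,2),(y*1e3).round(),(z*1e3).round(),((q-prev)/.025).round(2)); prev=q
E
```

```text
9.275 [0.50668423 0.02777155 0.33128031] [-0.49721854 -0.3360224   0.42322971] in tray [-0.00038225  0.12980492  0.33128031]Traceback (most recent call last):
  File "<stdin>", line 7, in <module>
AttributeError: 'float' object has no attribute 'round'
```

```bash
cat > arc.py <<'E'
from h import *
import sys
a0=float(sys.argv[1]);r=.105
o=robot.get_obs(); t=np.load("tray.npy");p=o["position"];print(o["time"],o["ft_force"],"in tray",Rz(-t[2])@(p-[t[0],t[1],0]))
prev=p
for a in np.arange(a0,-.01,-.1):
    y=.06-r*np.cos(a)+.005*np.sin(a)+.010; z=.05+r*np.sin(a)+.005*np.cos(a)
    if a>1.5: z=.152
    q=Rz(t[2])@[0,y,0]+[t[0],t[1],z+.182]; print(round(a,2),np.round([y*1e3,z*1e3]),((q-prev)/.025).round(2)); prev=q
E
python3 arc.py 1.65
```

```text
9.275 [-0.49721854 -0.3360224   0.42322971] in tray [-0.00038225  0.12980492  0.33128031]
1.65 [ 83. 152.] [ 0.9  -1.63  0.11]
1.55 [ 73. 152.] [ 0.2  -0.37  0.  ]
1.45 [ 62. 155.] [ 0.2  -0.37  0.11]
1.35 [ 52. 154.] [ 0.2  -0.37 -0.05]
1.25 [ 42. 151.] [ 0.2  -0.36 -0.09]
1.15 [ 32. 148.] [ 0.19 -0.35 -0.13]
1.05 [ 22. 144.] [ 0.18 -0.34 -0.17]
0.95 [ 13. 138.] [ 0.17 -0.32 -0.21]
0.85 [  4. 132.] [ 0.16 -0.3  -0.25]
0.75 [ -3. 125.] [ 0.15 -0.28 -0.28]
0.65 [-11. 118.] [ 0.14 -0.25 -0.31]
0.55 [-17. 109.] [ 0.12 -0.22 -0.34]
0.45 [-22. 100.] [ 0.1  -0.19 -0.36]
0.35 [-27.  91.] [ 0.09 -0.16 -0.38]
0.25 [-30.  81.] [ 0.07 -0.13 -0.4 ]
0.15 [-33.  71.] [ 0.05 -0.09 -0.41]
0.05 [-35.  60.] [ 0.03 -0.05 -0.42]
```

Call:
drive_tool(plan=[[[0.3,-0.54,0.04,0,0,0],[0.3,-0.54,0.04,0,0,0],[0.3,-0.54,0.04,0,0,0],[0.2,-0.37,0,0,0,0],[0.2,-0.37,0.0,0,0,0],[0.2,-0.37,0,0,0,0]]])

```text
time: 10.02
position: [0.5445, -0.0402, 0.3353]
tool_rot: [0.513, 0.858, -0.0, -0.001]
ft_force: [-0.9, 0.8, -0.7]
grip_width: 0.0008
```

```bash
python3 arc.py 1.25; python3 - <<'E'
from h import *
import cv2
for n in("scene","top"):
    i=camera(n)[:,:,::-1]; i=i[130:250,180:340] if n=="scene" else i[140:260,200:360]
    cv2.imwrite(f"pics/{n}7.png",cv2.resize(i,(800,600),interpolation=cv2.INTER_CUBIC))
E
```

```text
10.025 [-0.9010338   0.76260663 -0.69394393] in tray [0.00041746 0.05200503 0.33528896]
1.25 [ 42. 151.] [ 0.18 -0.37 -0.08]
1.15 [ 32. 148.] [ 0.19 -0.35 -0.13]
1.05 [ 22. 144.] [ 0.18 -0.34 -0.17]
0.95 [ 13. 138.] [ 0.17 -0.32 -0.21]
0.85 [  4. 132.] [ 0.16 -0.3  -0.25]
0.75 [ -3. 125.] [ 0.15 -0.28 -0.28]
0.65 [-11. 118.] [ 0.14 -0.25 -0.31]
0.55 [-17. 109.] [ 0.12 -0.22 -0.34]
0.45 [-22. 100.] [ 0.1  -0.19 -0.36]
0.35 [-27.  91.] [ 0.09 -0.16 -0.38]
0.25 [-30.  81.] [ 0.07 -0.13 -0.4 ]
0.15 [-33.  71.] [ 0.05 -0.09 -0.41]
0.05 [-35.  60.] [ 0.03 -0.05 -0.42]
```

View pics/scene7.png

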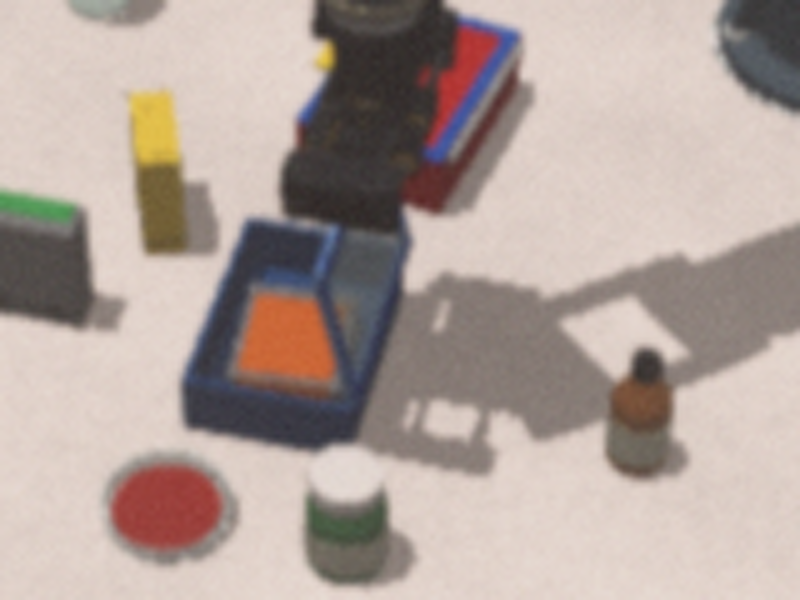

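The lid is coming over, its free edge now at about (335,260), and the case is flat with the orange label up (285,335). I'll continue along the arc.

Call:
drive_tool(plan=[[[0.18,-0.37,-0.08,0,0,0],[0.19,-0.35,-0.13,0,0,0],[0.18,-0.34,-0.17,0,0,0],[0.17,-0.32,-0.21,0,0,0],[0.16,-0.3,-0.25,0,0,0],[0.15,-0.28,-0.28,0,0,0],[0.14,-0.25,-0.31,0,0,0]]])

```text
time: 11.0
position: [0.574, -0.0956, 0.2992]
tool_rot: [0.513, 0.858, -0.0, 0.0]
ft_force: [-0.8, 0.8, 0.7]
grip_width: 0.0002
```

Call:
drive_tool(plan=[[[0.12,-0.22,-0.34,0,0,0],[0.1,-0.19,-0.36,0,0,0],[0.09,-0.16,-0.38,0,0,0],[0.07,-0.13,-0.4,0,0,0],[0.05,-0.09,-0.41,0,0,0],[0,0,0,0,0,0]]])

```text
time: 11.75
position: [0.5842, -0.1148, 0.2514]
tool_rot: [0.513, 0.858, -0.0, -0.001]
ft_force: [-0.5, -0.2, -0.6]
grip_width: 0.0006
```

```bash
python3 arc.py 0.05; python3 - <<'E'
from h import *
import cv2
i=camera("scene")[:,:,::-1][130:250,180:340]
cv2.imwrite(f"pics/scene8.png",cv2.resize(i,(800,600),interpolation=cv2.INTER_CUBIC))
E
```

```text
11.75 [-0.47833636 -0.1862545  -0.64763186] in tray [-0.00027666 -0.03247481  0.25138158]
0.05 [-35.  60.] [ 0.05 -0.07 -0.37]
```

View pics/scene8.png

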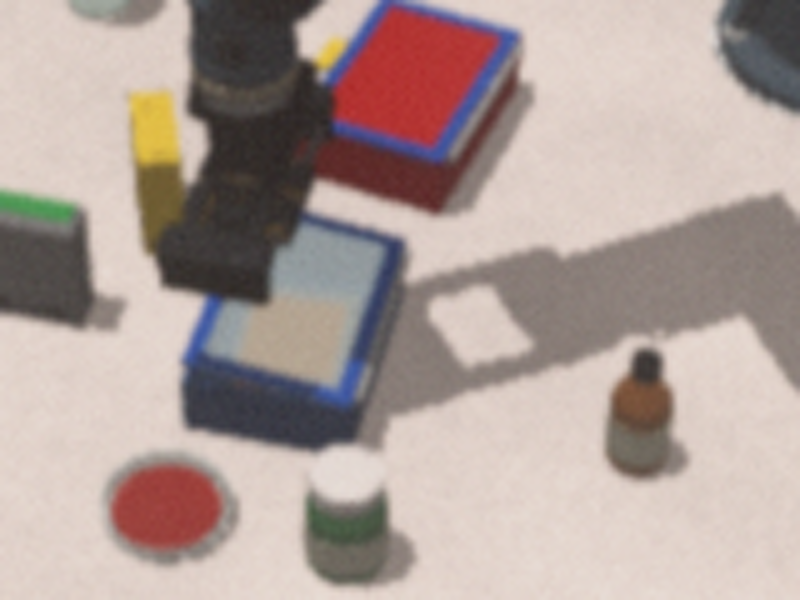

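Nearly shut, with the tip about 14 mm above the final level. I'll press down slowly and watch the force.

Call:
drive_tool(plan=[[[0,-0.05,-0.2,0,0,0],[0,0,-0.2,0,0,0],[0,0,-0.1,0,0,0],[0,0,0,0,0,0]]])

```text
time: 12.3
position: [0.5843, -0.1159, 0.2397]
tool_rot: [0.513, 0.858, -0.0, -0.0]
ft_force: [-0.2, -0.1, 0.1]
grip_width: 0.0005
```

Call:
drive_tool(plan=[[[0,0,-0.08,0,0,0],[0,0,0,0,0,0]]])

```text
time: 12.55
position: [0.5844, -0.116, 0.2379]
tool_rot: [0.513, 0.858, -0.0, -0.0]
ft_force: [-0.3, -0.0, 0.3]
grip_width: 0.0006
```

Call:
drive_tool(plan=[[[0,0,-0.05,0,0,0],[0,0,0,0,0,0]]])

```text
time: 12.8
position: [0.5844, -0.116, 0.2376]
tool_rot: [0.513, 0.858, -0.0, 0.0]
ft_force: [-1.0, 0.0, 4.9]
grip_width: 0.0003
```

Call:
drive_tool(plan=[[[0,0,-0.05,0,0,0],[0,0,0,0,0,0]]])

```text
time: 13.05
position: [0.5844, -0.1159, 0.2375]
tool_rot: [0.513, 0.858, -0.0, 0.0]
ft_force: [-2.8, 2.1, 11.3]
grip_width: 0.0001
```

It meets a hard stop at tip z = 55.5 mm, the shut height of the lid's top. I'll rise and check.

Call:
drive_tool(plan=[[[0,0,0.3,0,0,0],[0,0,0.9,0,0,0],[0,0,0.9,0,0,0],[0,0,0.9,0,0,0],[0,0,0.9,0,0,0],[0,0,0.9,0,0,0],[0,0,0.9,0,0,0],[0,0,0.9,0,0,0]]])

```text
time: 14.05
position: [0.5843, -0.1159, 0.4012]
tool_rot: [0.513, 0.858, 0.0, -0.0]
ft_force: [-0.0, -0.9, -0.0]
grip_width: 0.0004
```

Call:
drive_tool(plan=[[[-0.5,-0.7,0,0,0,0],[-0.5,-0.7,0,0,0,0],[-0.5,-0.7,0,0,0,0],[-0.5,-0.7,0,0,0,0],[-0.5,-0.7,0,0,0,0],[-0.5,-0.7,0,0,0,0],[0,0,0,0,0,0],[0,0,0,0,0,0]]])

```text
time: 15.05
position: [0.509, -0.2212, 0.3998]
tool_rot: [0.514, 0.858, 0.0, -0.001]
ft_force: [0.2, 0.0, 0.2]
grip_width: 0.0006
```

```bash
python3 - <<'E'
from h import *
import cv2
o=robot.get_obs(); print(o["time"],o["position"],o["ft_force"])
np.save("w9.npy",np.r_[o["position"],o["tool_rot"]])
i=camera("wrist")[:,:,::-1]; cv2.imwrite("pics/w9.png",cv2.resize(i,(800,600),interpolation=cv2.INTER_CUBIC))
i=camera("scene")[:,:,::-1][130:250,180:340]
cv2.imwrite(f"pics/scene9.png",cv2.resize(i,(800,600),interpolation=cv2.INTER_CUBIC))
E
```

```text
15.05 [ 0.50899971 -0.22121857  0.39978074] [0.20644477 0.02086156 0.2411174 ]
```

View pics/scene9.png

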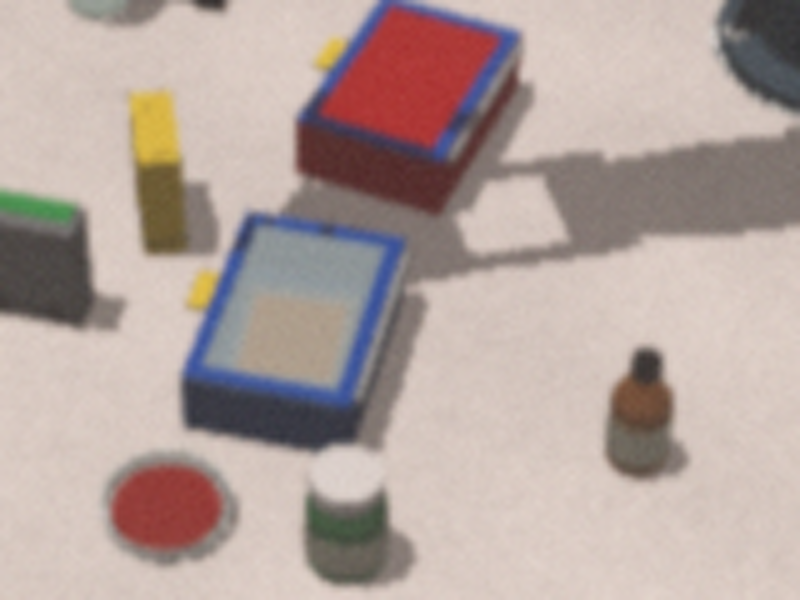

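View pics/w9.png

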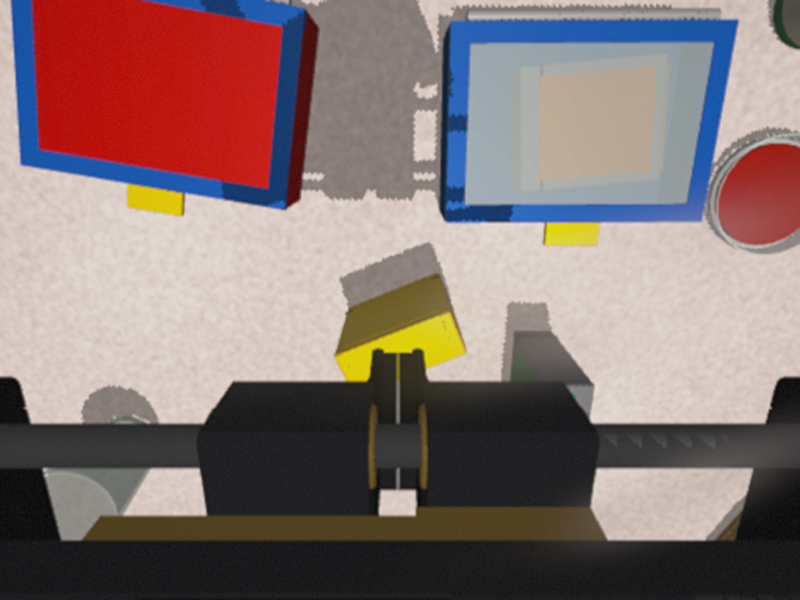

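```bash
python3 - <<'E'
from h import *
w=np.load("w9.npy");t=np.load("tray.npy")
for a in (0,.03,.06):print(a,[(wproj(w,lidp(t,a,x,.12,.005))*1.5625).round(1).tolist() for x in(-.085,.085)],(wproj(w,lidp(t,a,.085,0,.005))*1.5625).round(1))
print(robot.hand_in())
E
```

```text
0 [[445.5, 222.3], [701.5, 220.9]] [738.6  18.1]
0.03 [[446.1, 222.8], [704.8, 221.4]] [738.7  17.8]
0.06 [[446.6, 223.3], [708.2, 221.9]] [738.7  17.5]
the job is handed in; nothing more can be done
None
```

The case lies flat in the blue tray with its orange label up and the lid is shut. I handed the job in about 15 s into the 48 s allowed.

- **Case:** I pushed it near the top with closed fingertips until it tipped and fell on its own. The wrist and scene pictures showed it flat with the label up before I touched the lid.
- **Lid:** I pushed it over from its outer side and pressed it down until it met a firm stop, with the tip at 55.5 mm against a lid-top height of 55 mm. The last reading there was about 11 N, above the 1 to 3 N the hinge needs, because I pressed once more after contact.
- **Last checks:** With the robot clear, the seen free-edge corners, at (445,221) and (702,221), fit lid angle 0 to about 1 pixel. In the last pictures the red tray, the yellow and green cases, the dish, jar and bottle looked where they had been. I did not check the spatula and beaker closely, but the arm stayed well away from them.
- **Disagreement:** My first tray and case fits from the fixed cameras were a few pixels off, with the case yaw reading 36° instead of 33°. I used the wrist-camera fit instead.

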